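# Latch the tub of green tiles

## Robot

A 6-joint arm with a two-finger parallel gripper is mounted at the origin on the work surface. World frame = base frame: x ahead of the robot, y to its left, z up, the work surface at z = 0. Lengths are in m, angles in rad, forces in N, time in s.
With the tool pointing down it reaches from about 0.3 to 0.775 m from the base axis. Payload 14.6 kg.
Tool frame: the origin (TCP) lies on the centre line of the jaws, within the pads' length; the fingertips stand 25 mm ahead of it and the grasp point (between the pads) lies 6 mm ahead of it (ctrl.tip_reach is the distance from the TCP to the fingertips, in m); z points along the fingers, y is the line along which they close (so a half turn about z gives the same grasp; the last joint's range is limited). The gripper opens to 94 mm and grips with 3 to 60 N. Pads are 16 mm wide; open, the fingers measure 119 mm over their backs; the gripper's body (75 mm by 177 mm) begins 78 mm behind the grasp point.
Start: joints at [-1.275, 0.3, 1.521, -0, 1.321, -0.067], TCP at [0.195, -0.514, 0.23] pointing down, gripper open.
Joint ranges: [-3.03, 3.03], [-0.79, 2.21], [0.23, 2.52], [-1.04, 4.18], [0, 3.07], [-2.55, 2.55]. Speed limits (rad/s): [2.22, 2.22, 2.57, 3.14, 3.14, 3.14].

## Interface

Orientations are given as [roll, pitch, yaw] about the fixed x, y, z axes, in that order (R = Rz(yaw) Ry(pitch) Rx(roll)).
In Python, from station import ctrl gives the robot as it stands. The module is installed in compiled form; this text tells all that it offers.
- The arm moves only by the tool apply_moves, never from a script. Its argument "deltas" is a list of rows, each a list of 7 numbers: the closure in counts, from 0 (fully open) to 255 (shut), then the shift along the world's x, y, z in cm, then the turn, a rotation vector about the world's x, y, z in rad. In form: [[jaw, tx, ty, tz, ax, ay, az], ...]. A call has 1 to 10 rows; each row shifts and turns the commanded pose from where the row before left it; what a row does not reach is not made up. A row lasts 1/10 s, in which the tool goes at most 50 mm and 8.59 degrees, less where a joint would pass 70% of its speed; a pose out of reach is approached as far as the arm can. A call with a gripper value outside its range is refused whole. The fingers move at their own pace and stop on an object; "grip_force" is the grip in N (left out, the last holds). Time passes only in rows, so rows that do not move let the fingers close. It gives the time, the measured TCP pose, the force, the opening and the grip force at its end, in the units of the state.
- ctrl.get_obs(): the state, without advancing time (a new reading comes with each control period).
- ctrl.camera(name): name is "side" or "top"; returns a dict with "img" (384x512x3 uint8, red, green, blue), "K" (3x3 intrinsics, pixels), "pose" (4x4, takes a point from camera to world coordinates). Camera axes: x right, y up, looking along -z (the intrinsics and any distortion apply to the point x, -y, -z); pixel columns grow to the right and rows downward; lengths in m; the calibration is good to about 2 mm. A picture is of the moment at which its call begins. There is no depth.
- ctrl.hand_in(): hands the job in; it is judged then, once.
The state is a dict: "time_s": time; "qpos": joint angles; "joint_vel": joint speeds; "tau": joint torques, N m; "ee_pos": TCP position; "eef_rot": TCP orientation; "force": force on the tool from outside, world axes, zero at the start; "moment": the same for the moment, N m; "grip_width": finger opening in m; "grip_force": force on a finger pad.
Only numpy, scipy, OpenCV 4.12 (cv2) and the standard library are available. Lean on these libraries where they do the work, as an engineer would, in place of code of your own. Each camera call takes 0.05 s, during which the arm holds its last target. There are 200 camera calls.

## Task

Close the toggle latch of the tub whose lid shows green sample tiles: flip its wire loop over onto the lid so that the bar drops behind the keeper, then press the red lever over and fully down flat, away from the lid, so that the lid is drawn tight. Leave the latch of the tub with beige tiles alone.

Things in the scene. Friction and masses are not known exactly. Their poses are not given: they have to be found in the camera images.
- green_keeper (a point): Steel keeper on the green-tiled white lid of a fixed blue tub (240 x 160 mm, 100 high; a beige-tiled twin stands beside it, either side). Point: foot of its lid-side face, on the lid top. Axes turn with the tub: x level from latch to lid, z up. Keeper 24 mm wide, 13 high, lip overhangs 6 to +x. Loose lid: lever pivot (axis y) 45 mm back (-x), 15 up; deck below it 3 mm lower than this point.
- green_loop_bar (a point): Middle of the cross bar of the wire loop (wire 6 mm, bar 44 mm along y, loop 62 mm long), hinged on the red lever 18 mm from the lever's pivot, straddling the lever. Starts upright or leaning up to 25 degrees back from the lid, bar some 30 mm above the lever tip. Pushed (under 1 N) some 30 degrees past upright towards the lid it falls alone, bar landing on the lid 8 to 20 mm past the keeper.
- green_lever_tip (a point): Middle of the free end of the red lever, a plate 26 mm wide, 5 thick, 50 from its pivot. Starts up, leaning 13 to 25 degrees towards the lid; stays where left (2 N at the tip moves it). Swings over the top away from the lid to lie level on its stop, tip then 18 mm above the lid top. With the loop hooked it needs 4 to 8 N, passes dead centre 15 degrees before flat and locks.
- green_lid (a joint): Slide of the green-tiled lid in m along a 20 degree ramp: about 0.0095 at the start (loose, pushed off its front seal by a 4 to 7 N spring), 0 to 0.001 when drawn tight (forward to the latch, and down).
- beige_loop_bar (a point): Middle of the cross bar of the same kind of loop on the twin tub with beige tiles on its lid. Not to be touched.

How it is judged:
On the way:
1. the loop's bar lies behind the green lid's keeper, below its lip (x of green_loop_bar in the frame of green_keeper between 0 and 0.045 m and z of green_loop_bar in the frame of green_keeper below 0.01 m), for 0.2 s.
At the end, for the whole second after the job is handed in: The loop's bar is caught behind the green lid's keeper (within 12 mm of its foot, below its lip), the red lever lies flat away from the lid within about 10 degrees, and the lid is within 3 mm of tight (value of joint green_lid below 0.003 m and x of green_loop_bar in the frame of green_keeper between 0 and 0.012 m and z of green_loop_bar in the frame of green_keeper below 0.01 m and z of green_lever_tip in the frame of green_keeper below 0.027 m and x of green_lever_tip in the frame of green_keeper below -0.07 m); the robot touches nothing.
It fails at once if the loop of the beige tub is moved by more than 15 mm (distance of beige_loop_bar from where it was at the start of the episode above 0.015 m).
It also fails if it takes over 38 s, if anything falls off the work surface, if the arm or the gripper's body presses on something with over 40 N, if the wrist force passes 120 N, or if a joint passes its speed limit or range.

## Working session

There is one attempt and no reset: what is moved stays moved. The work goes in short steps, Python scripts to look and compute and a tool call to move; the robot and the scene stay as the last step left them, time stands still between calls to the robot, and variables do not carry over. Pictures are saved under pics/ and viewed, at most 10 in all, crops included, and the job is handed in when it is done.

Besides the shell and the picture viewer there is one more tool, called after "Call:" by a JSON object that holds its "name" and its "arguments", one argument or row to a line. apply_moves: Moves the arm, as the interface text tells. Its arguments: {"type":"object","properties":{"deltas":{"type":"array"},"grip_force":{"type":"number"}},"required":["deltas"]}

```bash
mkdir -p pics; cat > h.py <<'E'
import numpy as np, cv2
from station import ctrl
def ray(c,u,v):
    K,P=c["K"],c["pose"]
    d=np.array([(u-K[0,2])/K[0,0],-(v-K[1,2])/K[1,1],-1.0])
    return P[:3,3],P[:3,:3]@d
def plane(c,u,v,z):
    o,d=ray(c,u,v); return o+d*(z-o[2])/d[2]
def tri(c1,p1,c2,p2):
    o1,d1=ray(c1,*p1);o2,d2=ray(c2,*p2)
    s=np.linalg.lstsq(np.c_[d1,-d2],o2-o1,rcond=None)[0]
    a,b=o1+s[0]*d1,o2+s[1]*d2
    return (a+b)/2,np.linalg.norm(a-b)
def proj(c,X):
    P=c["pose"];q=P[:3,:3].T@(np.array(X)-P[:3,3])
    return c["K"][0,0]*q[0]/-q[2]+c["K"][0,2], c["K"][1,1]*(-q[1])/-q[2]+c["K"][1,2]
def save(c,n): cv2.imwrite(n,c["img"][:,:,::-1])
E
python3 - <<'E'
from h import *
import pickle
cs={n:ctrl.camera(n) for n in("side","top")}
pickle.dump(cs,open("c0.pkl","wb"))
ims=[]
for n,c in cs.items():
    save(c,f"pics/{n}0.png"); print(n,c["pose"].round(3).tolist(),c["K"].round(1).tolist(),[k for k in c])
    cv2.imwrite(f"pics/{n}0b.png",cv2.resize(c["img"][:,:,::-1],(800,600),interpolation=cv2.INTER_CUBIC))
o=ctrl.get_obs();print(o["time_s"],o["eef_rot"],ctrl.tip_reach)
E
```

```text
side [[-0.884, 0.259, -0.39, 0.195], [-0.468, -0.475, 0.745, 0.636], [0.008, 0.841, 0.541, 0.577], [0.0, 0.0, 0.0, 1.0]] [[473.8, 0.0, 259.1], [0.0, 473.8, 191.1], [0.0, 0.0, 1.0]] ['img', 'K', 'pose']
top [[-0.028, 0.982, -0.185, 0.32], [-1.0, -0.027, 0.007, -0.002], [0.002, 0.185, 0.983, 1.074], [0.0, 0.0, 0.0, 1.0]] [[483.1, 0.0, 257.9], [0.0, 483.1, 191.4], [0.0, 0.0, 1.0]] ['img', 'K', 'pose']
0.1 [-3.14056694e+00 -6.52612546e-05  3.62821871e-01] 0.025
```

View pics/side0b.png

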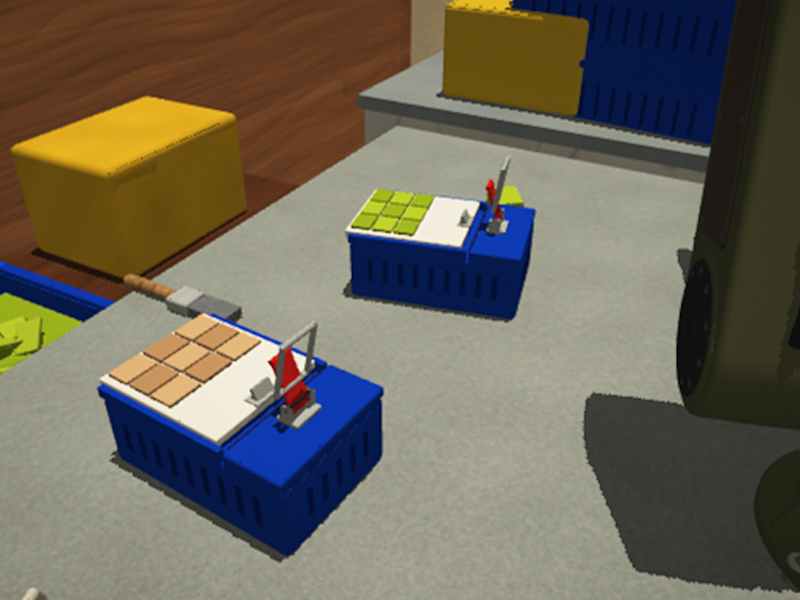

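View pics/top0b.png

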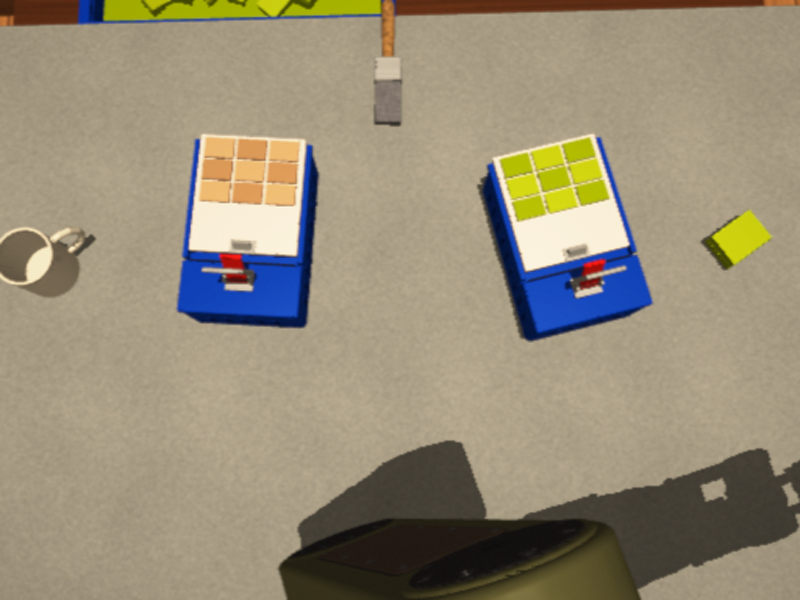

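The green tub is on the right of the top view, with its keeper near (576,251). In the side view its latch is near (497,200). Both are in the 800x600 scale. Next I'll enlarge both regions.

```bash
python3 - <<'E'
from h import *
import pickle
cs=pickle.load(open("c0.pkl","rb"))
a=cs["side"]["img"][92:162,280:350,::-1]; b=cs["top"]["img"][140:200,340:410,::-1]
a=cv2.resize(a,(560,560),interpolation=cv2.INTER_CUBIC)[:, :400] if 0 else cv2.resize(a[:,:],None,fx=5.7,fy=5.7,interpolation=cv2.INTER_CUBIC)
b=cv2.resize(b,None,fx=5.7,fy=5.7,interpolation=cv2.INTER_CUBIC)
im=np.zeros((max(a.shape[0],b.shape[0]),a.shape[1]+b.shape[1],3),np.uint8)
im[:a.shape[0],:a.shape[1]]=a; im[:b.shape[0],a.shape[1]:]=b
cv2.imwrite("pics/crop0.png",im); print(im.shape)
# green tiles, white lid in top; outline of tile patch for yaw
t=cs["top"]; h=cv2.cvtColor(t["img"],cv2.COLOR_RGB2HSV)
m=cv2.inRange(h,(25,120,80),(45,255,255)); m[:,:300]=0; m[:,430:]=0; m[:80]=0
m=cv2.morphologyEx(m,cv2.MORPH_CLOSE,np.ones((5,5)))
r=cv2.minAreaRect(max(cv2.findContours(m,0,2)[0],key=cv2.contourArea)); bx=cv2.boxPoints(r)
print(r,[plane(t,*p,0.108).round(4).tolist() for p in bx])
s=cs["side"]; 
# red blobs in both
for n,c,(x0,y0,x1,y1) in(("side",s,(290,90,350,160)),("top",t,(340,140,420,200))):
    h=cv2.cvtColor(c["img"],cv2.COLOR_RGB2HSV)
    m=cv2.inRange(h,(0,150,60),(8,255,255))|cv2.inRange(h,(172,150,60),(180,255,255))
    ys,xs=np.where(m[y0:y1,x0:x1]); print(n,[(x+x0,y+y0) for x,y in zip(xs,ys)] if len(xs)<90 else len(xs))
E
```

```text
(399, 798, 3)
((354.5000305175781, 114.0), (41.47359085083008, 61.60404586791992), 75.96376037597656) [[0.692, -0.1446, 0.108], [0.7219, -0.2732, 0.108], [0.6324, -0.2875, 0.108], [0.6035, -0.1609, 0.108]]
side [(np.int64(313), np.int64(115)), (np.int64(314), np.int64(115)), (np.int64(313), np.int64(116)), (np.int64(314), np.int64(116)), (np.int64(312), np.int64(117)), (np.int64(313), np.int64(117)), (np.int64(314), np.int64(117)), (np.int64(315), np.int64(117)), (np.int64(312), np.int64(118)), (np.int64(313), np.int64(118)), (np.int64(314), np.int64(118)), (np.int64(315), np.int64(118)), (np.int64(311), np.int64(119)), (np.int64(312), np.int64(119)), (np.int64(313), np.int64(119)), (np.int64(314), np.int64(119)), (np.int64(315), np.int64(119)), (np.int64(311), np.int64(120)), (np.int64(312), np.int64(120)), (np.int64(313), np.int64(120)), (np.int64(314), np.int64(120)), (np.int64(315), np.int64(120)), (np.int64(312), np.int64(121)), (np.int64(313), np.int64(121)), (np.int64(314), np.int64(121)), (np.int64(315), np.int64(121)), (np.int64(316), np.int64(121)), (np.int64(312), np.int64
[... 851 characters left out ...]
19), np.int64(133)), (np.int64(317), np.int64(134)), (np.int64(318), np.int64(134)), (np.int64(319), np.int64(134)), (np.int64(317), np.int64(135)), (np.int64(318), np.int64(135)), (np.int64(319), np.int64(135)), (np.int64(320), np.int64(135)), (np.int64(317), np.int64(136)), (np.int64(318), np.int64(136)), (np.int64(319), np.int64(136)), (np.int64(320), np.int64(136)), (np.int64(317), np.int64(137)), (np.int64(318), np.int64(137)), (np.int64(319), np.int64(137)), (np.int64(317), np.int64(138)), (np.int64(318), np.int64(138)), (np.int64(319), np.int64(138)), (np.int64(320), np.int64(138)), (np.int64(321), np.int64(138)), (np.int64(317), np.int64(139)), (np.int64(320), np.int64(139))]
top 148
```

View pics/crop0.png

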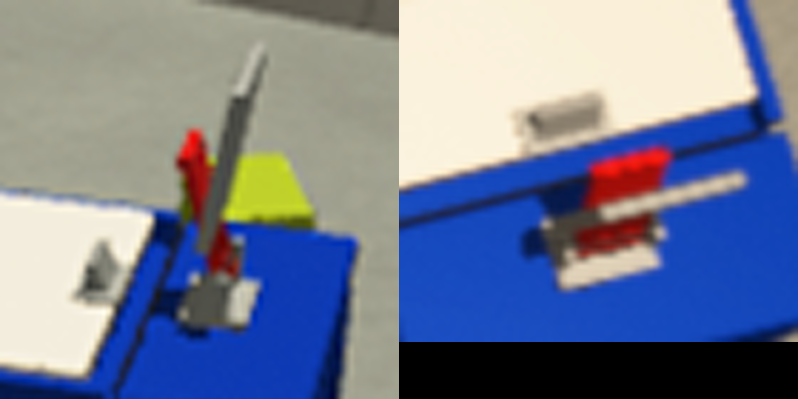

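The crop shows the loop bar upright or leaning back, the lever leaning towards the lid, and the keeper. Next I'll triangulate those pixels.

```bash
python3 - <<'E'
from h import *
import pickle
cs=pickle.load(open("c0.pkl","rb")); s,t=cs["side"],cs["top"]
S=lambda x,y:(279.6+x/5.7,91.6+y/5.7)
T=lambda x,y:(339.6+(x-399)/5.7,139.6+y/5.7)
P={}
for n,a,b in[("bar-y",(262,47),(743,180)),("bar+y",(240,95),(603,213)),("tip-y",(197,133),(670,155)),("tip+y",(182,163),(592,170)),
 ("lidcorner",(157,212),(757,98)),("keeptop",(101,245),(563,108))]:
    p,e=tri(s,S(*a),t,T(*b));P[n]=p;print(n,p.round(4),round(e,4))
d=P["bar+y"]-P["bar-y"];print("bar yaw",np.degrees(np.arctan2(-d[0],d[1])),np.linalg.norm(d))
# lid front edge at z .105 from top
for z in(.1,.106):
    p,q=plane(t,*T(399,187),z),plane(t,*T(757,98),z);d=p-q
    print("edge yaw",np.degrees(np.arctan2(-d[0],d[1])),p,q)
    p,q=plane(t,*T(525,118),z),plane(t,*T(600,95),z);print("keeper lid-side",(p+q)/2)
    print("keeper foot lat",plane(t,*T(525,150),z),plane(t,*T(605,135),z))
    print("bracket front",plane(t,*T(565,290),z),plane(t,*T(660,265),z))
    print("side: keeper foot lidside near",plane(s,*S(75,297),z),"latchside near",plane(s,*S(110,302),z), "edge near",plane(s,*S(92,377),z),"edge far",plane(s,*S(157,212),z))
E
```

```text
bar-y [ 0.5156 -0.2748  0.1957] 0.0027
bar+y [ 0.5059 -0.2282  0.1957] 0.0026
tip-y [ 0.5329 -0.2608  0.1626] 0.0016
tip+y [ 0.5283 -0.2342  0.1619] 0.0023
lidcorner [ 0.5673 -0.3118  0.101 ] 0.0025
keeptop [ 0.5603 -0.2363  0.12  ] 0.0034
bar yaw 11.748440511746212 0.04761341067613351
edge yaw 12.591823837189333 [ 0.53919591 -0.17914988  0.1       ] [ 0.56882492 -0.31179134  0.1       ]
keeper lid-side [ 0.56760596 -0.24058378  0.1       ]
keeper foot lat [ 0.55169845 -0.22578507  0.1       ] [ 0.55649332 -0.25528898  0.1       ]
bracket front [ 0.49954793 -0.2366648   0.1       ] [ 0.50776012 -0.27158946  0.1       ]
side: keeper foot lidside near [ 0.56455885 -0.22762973  0.1       ] latchside near [ 0.55094172 -0.2302917   0.1       ] edge near [ 0.53232981 -0.1719541   0.1       ] edge far [ 0.56678358 -0.31374037  0.1       ]
edge yaw 12.591823837189372 [ 0.53784717 -0.17806119  0.106     ] [ 0.56729361 -0.30988534  0.106     ]
keeper lid-side [ 0.56608217 -0.23911655  0.106     ]
keeper foot lat [ 0.55027267 -0.22440903  0.106     ] [ 0.555038   -0.25373114  0.106     ]
bracket front [ 0.4984435  -0.23522171  0.106     ] [ 0.50660509 -0.26993117  0.106     ]
side: keeper foot lidside near [ 0.55991346 -0.21677102  0.106     ] latchside near [ 0.54646748 -0.21939953  0.106     ] edge near [ 0.52808949 -0.16179515  0.106     ] edge far [ 0.56211023 -0.30179938  0.106     ]
```

Call:
{"name": "apply_moves", "arguments": {
  "deltas": [
    [255,2.8,2.5,0,0,0,-0.015],
    [255,2.8,2.5,0,0,0,-0.015],
    [255,2.8,2.5,0,0,0,-0.015],
    [255,2.8,2.5,0,0,0,-0.015],
    [255,2.8,2.5,0,0,0,-0.015],
    [255,2.8,2.5,0,0,0,-0.015],
    [255,2.8,2.5,0,0,0,-0.015],
    [255,2.8,2.5,0,0,0,-0.015],
    [255,2.8,2.5,0,0,0,-0.015],
    [255,2.8,2.5,0,0,0,-0.015]
  ],
  "grip_force": 20
}}

```text
time_s: 1.1
ee_pos: [0.4761, -0.2629, 0.2302]
eef_rot: [-3.141, 0.0, 0.212]
force: [1.3, 0.0, 0.3]
grip_width: 0.0169
grip_force: 0.0
```

Call:
{"name": "apply_moves", "arguments": {
  "deltas": [
    [255,0,0,0,0,0,0],
    [255,0,0,0,0,0,0]
  ]
}}

```text
time_s: 1.3
ee_pos: [0.4753, -0.2638, 0.23]
eef_rot: [-3.141, 0.001, 0.214]
force: [-0.1, 0.0, -0.6]
grip_width: 0.0018
grip_force: 0.0
```

Call:
{"name": "apply_moves", "arguments": {
  "deltas": [
    [255,-0.1,0.4,-1.0,0,0,0],
    [255,0,0,-1.0,0,0,0],
    [255,0,0,-1.1,0,0,0],
    [255,0,0,0,0,0,0]
  ]
}}

```text
time_s: 1.7
ee_pos: [0.4733, -0.2602, 0.1974]
eef_rot: [-3.139, 0.002, 0.212]
force: [0.5, 0.0, 0.0]
grip_width: 0.0006
grip_force: 0.0
```

Call:
{"name": "apply_moves", "arguments": {
  "deltas": [
    [255,0.8,0.17,0,0,0,0],
    [255,0.8,0.17,0,0,0,0],
    [255,0.8,0.17,0,0,0,0],
    [255,0.8,0.17,0,0,0,0],
    [255,0.8,0.17,0,0,0,0],
    [255,0.8,0.17,0,0,0,0],
    [255,0.8,0.17,0,0,0,0],
    [255,0.8,0.17,0,0,0,0],
    [255,0.8,0.17,0,0,0,0],
    [255,0.8,0.17,0,0,0,0]
  ]
}}

```text
time_s: 2.7
ee_pos: [0.5549, -0.243, 0.1994]
eef_rot: [-3.142, -0.0, 0.213]
force: [0.0, -0.4, 0.4]
grip_width: 0.0008
grip_force: 0.0
```

Call:
{"name": "apply_moves", "arguments": {
  "deltas": [
    [255,0,0,0,0,0,0],
    [255,0,0,0,0,0,0],
    [255,0,0,0,0,0,0],
    [255,0,0,0,0,0,0]
  ]
}}

```text
time_s: 3.1
ee_pos: [0.554, -0.2433, 0.1995]
eef_rot: [3.142, -0.0, 0.213]
force: [0.2, 0.1, -0.9]
grip_width: 0.0001
grip_force: 0.0
```

```bash
cat > look.py <<'E'
from h import *
import pickle,sys
n=sys.argv[1]
cs={k:ctrl.camera(k) for k in("side","top")}; pickle.dump(cs,open(n+".pkl","wb"))
a=cs["side"]["img"][92:162,280:350,::-1]; b=cs["top"]["img"][130:200,340:410,::-1]
cv2.imwrite(f"pics/{n}.png",np.hstack([cv2.resize(i,None,fx=5.7,fy=5.7,interpolation=cv2.INTER_CUBIC) for i in(a,b)]))
E
python3 look.py c1
```

```text
(no output)
```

View pics/c1.png

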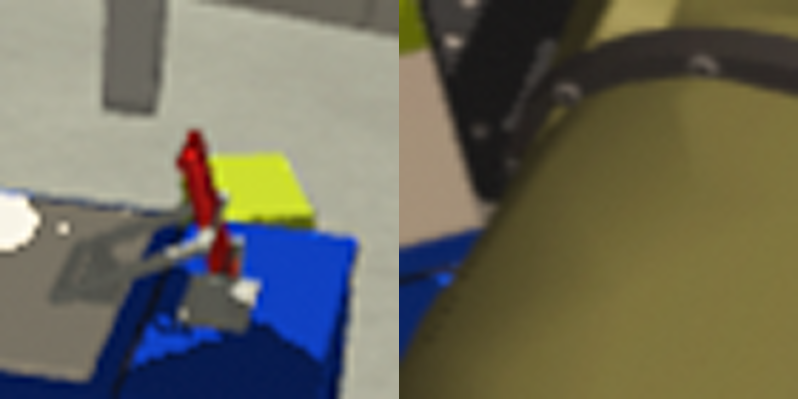

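The loop has fallen over the keeper, with its bar at about (80,265) in the side crop. The lever is still up at (195,135). Next I'll drop to the lid side of the lever and push it along its arc.

Call:
{"name": "apply_moves", "arguments": {
  "deltas": [
    [255,0,0,-1.0,0,0,0],
    [255,0,0,-1.0,0,0,0],
    [255,-0.8,-0.17,0,0,0,0],
    [255,-0.8,-0.17,0,0,0,0],
    [255,-0.5,-0.1,0.1,0,0,0],
    [255,-0.5,-0.12,0.1,0,0,0],
    [255,-0.55,-0.12,-0.04,0,0,0],
    [255,-0.55,-0.12,-0.04,0,0,0],
    [255,-0.5,-0.11,-0.18,0,0,0],
    [255,-0.5,-0.11,-0.18,0,0,0]
  ]
}}

```text
time_s: 4.2
ee_pos: [0.507, -0.2536, 0.1775]
eef_rot: [3.141, -0.001, 0.213]
force: [3.2, 0.4, 2.7]
grip_width: 0.0007
grip_force: 2.4
```

```bash
python3 look.py c2
```

```text
(no output)
```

View pics/c2.png

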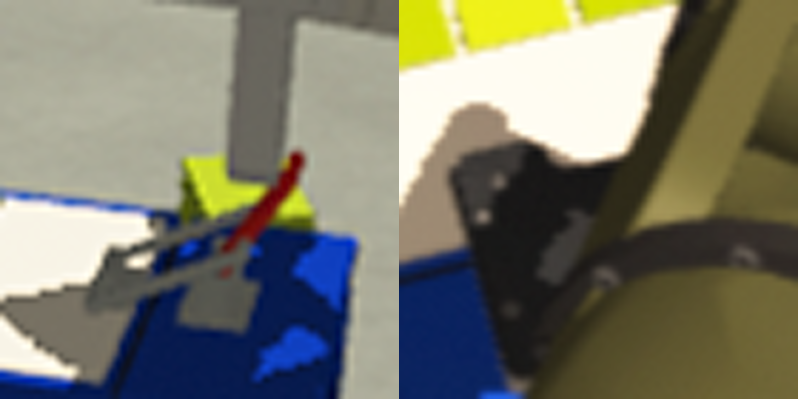

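The lever has swung to about 30° back, with its tip at (297,158). The loop wires now run to the keeper at about (95,290). I'll continue along the arc.

Call:
{"name": "apply_moves", "arguments": {
  "deltas": [
    [255,-0.45,-0.1,-0.3,0,0,0],
    [255,-0.45,-0.1,-0.3,0,0,0],
    [255,-0.35,-0.08,-0.4,0,0,0],
    [255,-0.35,-0.08,-0.4,0,0,0],
    [255,-0.25,-0.05,-0.5,0,0,0],
    [255,-0.25,-0.05,-0.5,0,0,0],
    [255,0,0,0,0,0,0]
  ]
}}

```text
time_s: 5.0
ee_pos: [0.4854, -0.2579, 0.152]
eef_rot: [-3.14, 0.002, 0.213]
force: [0.1, -0.4, 0.7]
grip_width: 0.0004
grip_force: 0.0
```

Call:
{"name": "apply_moves", "arguments": {
  "deltas": [
    [255,-0.1,-0.02,-0.4,0,0,0],
    [255,-0.1,-0.02,-0.4,0,0,0],
    [255,0,0,-0.1,0,0,0],
    [255,0,0,0,0,0,0]
  ]
}}

```text
time_s: 5.4
ee_pos: [0.4845, -0.2584, 0.1453]
eef_rot: [3.141, -0.001, 0.213]
force: [-3.7, 3.8, 15.8]
grip_width: 0.0003
grip_force: 7.9
```

Call:
{"name": "apply_moves", "arguments": {
  "deltas": [
    [255,0,0,-0.1,0,0,0],
    [255,0,0,0,0,0,0],
    [255,0,0,1,0,0,0],
    [255,0,0,3,0,0,0],
    [255,-4,-3,3,0,0,0],
    [255,-5,-4,1,0,0,0],
    [255,-5,-4,0,0,0,0],
    [255,-4,-4,0,0,0,0],
    [255,0,0,0,0,0,0]
  ]
}}

```text
time_s: 6.3
ee_pos: [0.3333, -0.3845, 0.2164]
eef_rot: [3.141, 0.001, 0.208]
force: [-0.4, 1.1, 0.9]
grip_width: 0.0006
grip_force: 0.0
```

```bash
python3 look.py c3
```

```text
(no output)
```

View pics/c3.png

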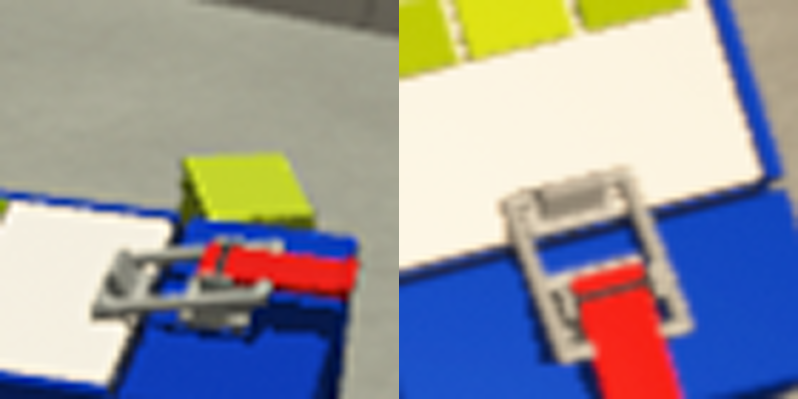

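The lever lies flat from (215,265) to (355,275) in the side crop. The bar is behind the keeper at about (570,185) in the top crop, and the lid is drawn forward against the deck. Handing in.

```bash
python3 -c "
from station import ctrl
print(ctrl.hand_in())"
```

```text
the job is handed in; nothing more can be done
None
```

I closed the green tub's latch and handed the job in at about 6.4 s: in the last pictures the bar is hooked behind the keeper, the red lever lies flat and the lid is drawn forward; the arm stayed clear of the beige tub, and hand-in returned no verdict.

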